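Set the recipe stand to its reading angle and stand the notebook on it

TASK

Get the recipe notebook ready for cooking: open the recipe stand until its back rest rises at 65 degrees from the worktop, and let go of it so you can see that its stiff hinge holds there. Then take the notebook out of the wire letter rack and stand it upright on the stand, in the middle, its foot behind the front lip, leaning against the back rest with its cover facing out, without shifting the rest from its angle. Leave the pen, the salt shaker and the spice jar where they are.

Things in the scene. Friction and masses are not known exactly. Their poses are not given: they have to be found in the camera images.
- stand: folding recipe stand of light wood that does not slide: base board 140 (its x) x 170 (its y) mm, top 14 mm above the worktop; origin at the centre of its underside, z up. Its front (-x) has an 8 mm thick lip, inner face at x = -60 mm, top 26 mm above the worktop. The back rest's hinge (steel barrel, radius 4.5 mm) runs along y at x = -33, z = 20 mm.
- rest (a joint): angle of the stand's slatted wooden back rest above the worktop, rad: 0 = folded flat to the stand's +x, grows as it is raised, pi/2 = straight up, stop at 1.75. It starts half folded, at about 20 to 43 degrees. Its friction hinge (0.35 N m: 3 to 6 N at the free edge) holds it wherever it is left, with no spring-back.
- rest_edge (a point): middle of the back rest's free (upper) edge, half-way through its thickness; x away from the hinge, y along the edge, z out of the front (reading) face. The rest is 160 mm wide, 9 mm thick, 0.2 kg, and reaches 100 mm from the hinge axis; behind and under this edge there is open space for a finger.
- ledge (a point): middle of the 27 mm wide trough between the lip and the hinge axis, on the board's top: where the notebook's foot goes. Axes as the stand's.
- rack: low wire letter rack, fixed: tray 78 (x) x 128 (y) mm, top 5 mm above the worktop, three wire arches 75 mm high; origin under its centre, z up. The notebook stands in the front slot (15 mm wide, at x = -20 mm); two fixed envelopes in the rear slot reach 96 mm. Behind the rack is a microwave: front face at world x = 0.49, left side at y = -0.13, top 0.27 m above the worktop.
- notebook: spiral-bound notebook, plain brown cover, 146 mm tall, 103 wide, 10 thick, 0.1 kg; it starts standing in the rack, cover to the robot, its top about 152 mm above the worktop. Origin at the middle of its back face; x to its top edge (up at the start), y along its width (spiral at +y), z out of its cover (10 mm from the origin).
- notebook_top (a point): middle of the notebook's top edge, half-way through its thickness: 73 mm up its x from the origin and 5 mm out towards the cover. Axes as the notebook's.
- notebook_foot (a point): middle of the notebook's bottom edge, half-way through its thickness. Axes as the notebook's.
- salt_shaker: glass salt shaker with a grey cap, 44 mm across, 90 mm high, behind and to the right; origin under its centre. Bystander.
- spice_jar: small spice jar with a dark cap, 41 mm across, 105 mm high, behind the stand; origin under its centre. Bystander.
- pen: white pen, 145 mm long, lying in front of the stand; origin under its centre. Bystander.

How it is judged:
By the outcome, as a careful person would: the job done as asked, in the order asked, and still so for the second after the job is handed in, with the robot touching nothing.
It also fails if it takes over 61 s, if anything falls off the work surface, if the arm or the gripper's body presses on something with over 40 N, if the wrist force passes 120 N, or if a joint passes its speed limit or range.

ROBOT

A 6-joint arm with a two-finger parallel gripper is mounted at the origin on a cart in front of the work surface, level with it; the furniture and walls round the work are solid. World frame = base frame: x ahead of the robot, y to its left, z up, the work surface at z = 0. Lengths are in m, angles in degrees, forces in N, time in s.
With the tool pointing down it reaches from about 0.325 to 0.85 m from the base axis. Payload 15.5 kg.
Tool frame: the origin (TCP) lies midway between the tips of the shut fingers; the grasp point (between the pads) lies 19 mm behind it (arm.tcp_to_grasp is the distance from the TCP to the grasp point, in m); z points along the fingers, y is the line along which they close (so a half turn about z gives the same grasp; the last joint's range is limited). The gripper opens to 91 mm and grips with 3 to 60 N. Pads are 32 mm wide; open, the fingers measure 118 mm over their backs; the gripper's body (76 mm by 178 mm) begins 60 mm behind the grasp point.
Start: joints at [70.216, 28.281, 77.091, -0, 74.628, -5.472], TCP at [0.155, 0.606, 0.214] pointing down, gripper open.
Joint ranges: [-166.48, 166.48], [-47.26, 123.95], [12.59, 153.08], [-70.14, 250.14], [6.76, 159.57], [-176.63, 176.63]. Speed limits (degrees/s): [108.29, 108.29, 147.25, 172.46, 172.46, 172.46].

INTERFACE

Orientations are given as a 3x3 rotation matrix whose columns are the frame's x, y, z axes.
In Python, from workcell import arm gives the robot as it stands.
- The arm moves only by the tool jog_arm, called in YAML: its name, and indented under it one key for each argument. Schema: {"type":"object","properties":{"steps":{"type":"array","items":{"type":"array","items":{"type":"array","items":{"type":"number"},"minItems":5,"maxItems":5},"minItems":1,"maxItems":12},"minItems":1,"maxItems":1},"force":{"type":"number"},"only":{"type":"string"},"quiet":{"type":"boolean"},"lines":{"type":"string"}},"required":["steps"],"additionalProperties":false}. steps is a list that holds a single list of rows (three levels of brackets), with 1 to 12 rows, each of 5 numbers: the finger opening in m, then dx, dy, dz in units of 25 mm, then a turn about the tool's z in units of 5 degrees; each row is the pose to reach, as a shift and turn from the pose commanded when the call began, along the tool's axes at that moment; what a row does not reach only later rows make up. A row lasts 1/8 s, in which the tool goes at most 0.0625 m and 10.7 degrees, less where a joint would pass 70% of its speed; a pose out of reach is approached as far as the arm can. The fingers move at their own pace and stop on an object; force is the grip in N (left out, the last holds). Time passes only in rows, so rows that do not move let the fingers close. The tool returns the time, the measured TCP pose, the force, the opening and the grip force at its end. only (a regular expression) keeps the lines of the reply that match it, lines (a string "A,B") keeps lines A to B, and quiet returns only ok. Input that does not fit is refused with a message, and nothing moves.
- arm.state(): the state, without advancing time (a new reading comes with each control period).
- arm.get_image(name): name is "scene" or "top" or "wrist"; returns the picture (480x640x3 uint8, blue, green, red); there is no depth.
- arm.calibration(name): a dict with "vertical_fov" (degrees; the focal length in pixels is half the picture's height over the tangent of half this angle, whatever the lens; pixels are square), "cx", "cy" (the principal point, pixels), "R" (3x3) and "t" (3): a world point X has camera coordinates R X + t; the wrist camera has in their place "T_tool_cam" (4x4, takes a point from camera to tool coordinates, whose origin is the TCP and whose axes are the flange's). Camera axes: x right, y down, z forward; pixel columns grow to the right and rows downward; lengths in m; the calibration is good to about 2 mm. The wrist camera is an equidistant fisheye: a pixel r from the principal point sees the ray r / f radians off the axis. A picture is of the moment at which its call begins: read the wrist's pose just before it. calibration takes no time and is no camera call.
- arm.finish_job(): hands the job in; it is judged then, once.
The state is a dict: "time_s": time; "q": joint angles; "joint_vel": joint speeds; "effort": joint torques, N m; "position": TCP position; "tcp_rot": TCP orientation; "contact_force": force on the tool from outside, world axes, zero at the start; "moment": the same for the moment, N m; "finger_gap": finger opening in m; "grasp_force": force on a finger pad.
Only numpy, scipy, OpenCV 4.12 (cv2) and the standard library are available. Lean on these libraries where they do the work, as an engineer would, in place of code of your own. Each camera call takes 0.05 s, during which the arm holds its last target. There are 200 camera calls.

## Working session

There is one attempt and no reset: what is moved stays moved. The work goes in short steps, Python scripts to look and compute and a tool call to move; the robot and the scene stay as the last step left them, time stands still between calls to the robot, and variables do not carry over. Pictures are saved under pics/ and viewed, at most 13 in all, crops included, and the job is handed in when it is done.

```bash
ls; mkdir -p pics
```

Run:
```python
from workcell import arm
import cv2,numpy as np
for n in("scene","top","wrist"):
    cv2.imwrite(f"pics/{n}0.png",arm.get_image(n)); 
    c=arm.calibration(n); print(n,{k:np.round(v,4).tolist() for k,v in c.items()})
s=arm.state(); print({k:np.round(v,4).tolist() for k,v in s.items()}, arm.tcp_to_grasp)
```

```text
pics
workcell.py
scene {'vertical_fov': 51.6038, 'cx': 311.2333, 'cy': 240.0922, 'R': [[0.7577, -0.6526, -0.002], [-0.4479, -0.5178, -0.7289], [0.4747, 0.5532, -0.6846]], 't': [-0.4168, 0.3192, 0.8239]}
top {'vertical_fov': 48.6335, 'cx': 319.7835, 'cy': 248.0833, 'R': [[0.0092, -1.0, -0.0016], [-0.994, -0.009, -0.1087], [0.1087, 0.0026, -0.9941]], 't': [-0.0164, 0.5409, 0.9226]}
wrist {'vertical_fov': 65.7065, 'cx': 318.324, 'cy': 237.6481, 'T_tool_cam': [[0.0011, -0.9713, -0.2379, 0.0663], [1.0, 0.0009, 0.001, 0.0002], [-0.0008, -0.2379, 0.9713, -0.1717], [0.0, 0.0, 0.0, 1.0]]}
{'time_s': 0.15, 'q': [70.2159, 28.3058, 77.1183, 0.0012, 74.628, -5.4714], 'joint_vel': [-0.0506, -0.1833, -0.038, 0.0134, -0.0688, -0.0486], 'effort': [0.0023, -87.9204, -38.2049, 0.0708, 0.0504, -0.0001], 'position': [0.1544, 0.6053, 0.2135], 'tcp_rot': [[-0.969, 0.2472, -0.0003], [0.2472, 0.969, -0.0008], [0.0001, -0.0009, -1.0]], 'contact_force': [-0.006, -0.7059, 0.7112], 'moment': [-0.0243, 0.0022, -0.007], 'grasp_force': 0.0, 'finger_gap': 0.0915} 0.0188
```
View pics/scene0.png

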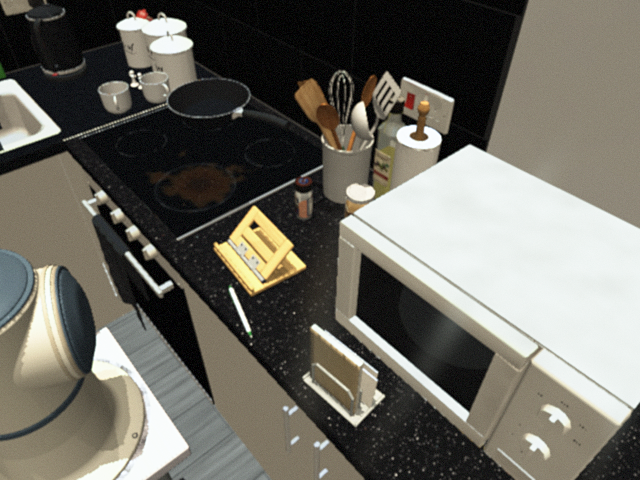

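View pics/top0.png

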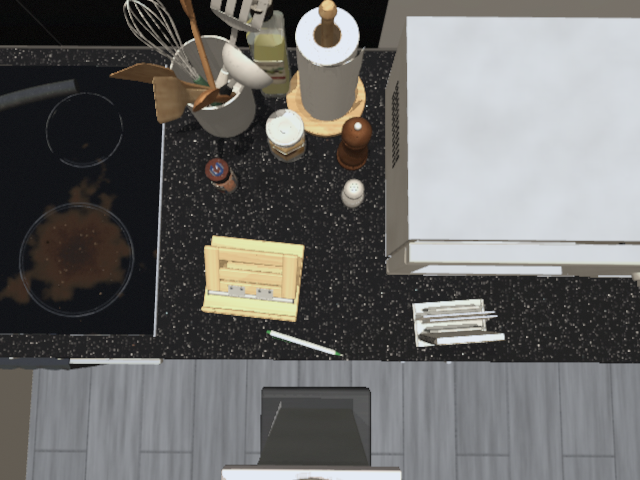

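The scene view shows the stand at about (260,255), half folded, and the rack with the notebook at about (340,370). In the top view they are at (253,280) and (455,322). I'll enlarge both.

Run:
```python
import cv2,numpy as np
s=cv2.imread("pics/scene0.png");t=cv2.imread("pics/top0.png")
def c(im,x,y,w,h,k): return cv2.resize(im[y:y+h,x:x+w],None,fx=k,fy=k,interpolation=cv2.INTER_CUBIC)
a=np.hstack([c(s,205,198,110,100,3.6363636),c(t,190,225,130,118.2and 118,3.0769)[:363]if 0 else c(t,195,228,110,100,3.6363636)])
b=np.hstack([c(s,295,315,100,110,4)[:, :],c(t,407,285,100,110,4)])
cv2.imwrite("pics/c1.png",a);cv2.imwrite("pics/c2.png",b);print(a.shape,b.shape)
```

```text
(364, 800, 3) (440, 800, 3)<stdin>:4: SyntaxWarning: invalid decimal literal
```

View pics/c1.png

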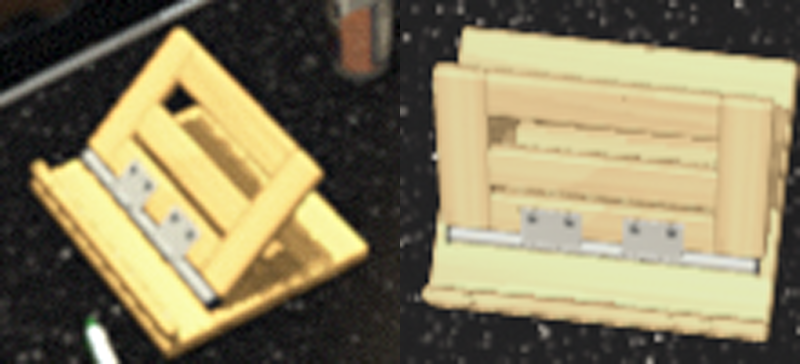

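View pics/c2.png

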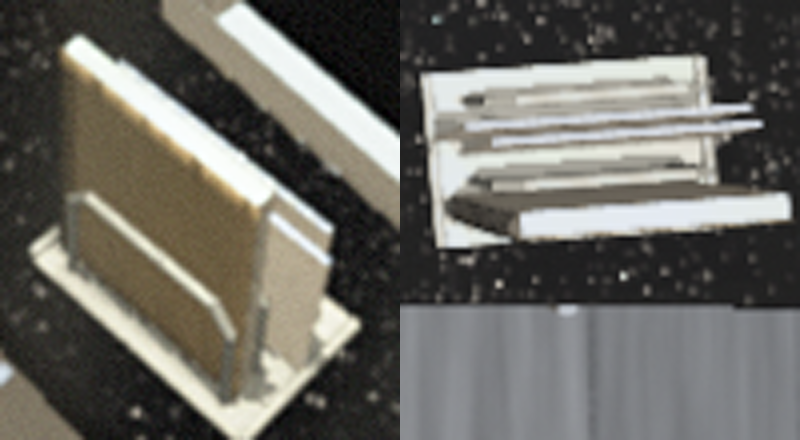

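The crops show the stand's lip, barrel and rest corners, and the notebook's white top edge, clearly in both views. I'll fit the poses from these points.

Create h.py:
```python
from workcell import arm
import numpy as np
from scipy.optimize import least_squares
C={n:arm.calibration(n) for n in("scene","top")}
def proj(n,X):
    c=C[n]; p=np.asarray(X)@np.array(c["R"]).T+np.array(c["t"]); f=240/np.tan(np.radians(c["vertical_fov"]/2))
    return p[...,:2]/p[...,2:]*f+[c["cx"],c["cy"]]
def tri(a,b): # scene px, top px
    r=least_squares(lambda X:np.r_[proj("scene",X)-a,proj("top",X)-b],[.35,0,.1]); return r.x,np.abs(r.fun).max()
def P(p,P3):
    x,y,a=p[:3]; c,s=np.cos(a),np.sin(a); P3=np.asarray(P3,float)
    return np.array([x+c*P3[0]-s*P3[1],y+s*P3[0]+c*P3[1],P3[2]])
def rest(th,u,y,n): # u along rest from hinge, n out of front face
    return [-.033+u*np.cos(th)-n*np.sin(th),y,.020+u*np.sin(th)+n*np.cos(th)]
```

Create fit.py:
```python
from h import *
k=4/1.1
S=lambda x,y:np.array([205+(x+.5)/k-.5,198+(y+.5)/k-.5]); T=lambda x,y:np.array([195+(x-400+.5)/k-.5,228+(y+.5)/k-.5])
def res(p):
    th,L=p[3],p[4]
    R=lambda y,n:P(p,rest(th,.1,y,n))
    B=lambda x,y,z:P(p,[x,y,z])
    o=[("scene",R(.08,.0),S(181,29)),("scene",R(-.08,.0),S(322,181)),("scene",B(.07,-.085,.014),S(368,247)),
    ("scene",B(-.033,L,.02),S(86,155)),("scene",B(-.033,-L,.02),S(212,301)),
    ("top",B(.07,.085,.014),T(463,27)),("top",B(.07,-.085,.014),T(798,63)),("top",B(-.068,.085,0.02),T(425,293)),("top",B(-.068,-.085,.02),T(767,337)),
    ("top",R(.08,0),T(434,64)),("top",R(-.08,0),T(774,100)),("top",B(-.033,L,.0245),T(447,234)),("top",B(-.033,-L,.0245),T(757,267))]
    return np.concatenate([proj(n,X)-u for n,X,u in o])
r=least_squares(res,[.36,.1,0,.6,.075]); print("stand",r.x.round(4),"yaw,rest deg",np.degrees(r.x[2:4]).round(2)); print(r.fun.reshape(-1,2).round(1).tolist())
S=lambda x,y:np.array([295+x/4,315+y/4]); T=lambda x,y:np.array([407+(x-400)/4,285+y/4])
for a,b in [((63,50),(520,236)),((78,36),(522,212)),((272,193),(789,193)),((258,207),(792,218))]:
    X,e=tri(S(*a),T(*b)); print("nb",X.round(4),e.round(2))
```

```bash
python3 fit.py
```

```text
stand [ 0.4873  0.1085 -0.1025  0.6967  0.0764] yaw,rest deg [-5.87 39.92]
[[0.1, -0.2], [0.2, -1.9], [-0.3, -0.4], [0.1, -0.0], [-0.2, 0.7], [-0.0, -0.4], [0.2, -0.0], [-0.6, 2.0], [-0.2, 0.6], [0.3, -0.5], [0.8, 0.1], [0.2, -0.8], [-0.1, -0.3]]
nb [ 0.3819 -0.1936  0.1484] 0.37
nb [ 0.3906 -0.1937  0.1503] 0.04
nb [ 0.3985 -0.2963  0.1496] 0.25
nb [ 0.3894 -0.2973  0.1503] 0.06
```

Add to h.py:
```python
ST=np.array([.4873,.1085,-.1025])
def go(pos,yaw_y): # desired tool-y heading in deg (world); prints shift in tool axes and turn
    s=arm.state(); R=np.array(s["tcp_rot"]); d=np.array(pos)-s["position"]
    h=np.degrees(np.arctan2(R[1,1],R[0,1])); t=-((yaw_y-h+90)%180-90)
    print("pos",np.round(s["position"],4),"heading",h.round(2),"-> shift",np.round(R.T@d,4),"turn",round(t,2),"q6",round(s["q"][5],1),"t",s["time_s"])
def ray(n,u,z):
    return least_squares(lambda X:proj(n,[X[0],X[1],z])-u,[.5,.1]).x.round(3)
```

Run:
```python
from h import *
go(P(ST,[.080,0,.214]),84.13)
print(P(ST,[.08,0,.06]))
for n,u,z in [("spice",(217,170),.105),("salt",(352,186),.09),("millTop",(356,132),.15),("jarTop",(286,127),.1),("pot",(200,65),.15)]: print(n,ray("top",u,z))
```

```text
pos [0.1544 0.6053 0.2135] heading 75.69 -> shift [-5.245e-01 -3.874e-01 -2.000e-04] turn -8.44 q6 -5.5 t 0.15
[0.56688012 0.10031435 0.06      ]
spice [0.663 0.162]
salt [ 0.641 -0.065]
millTop [ 0.715 -0.068]
jarTop [0.74  0.048]
pot [0.826 0.186]
```

The rows are not in the units I measure in: shifts go in units of 25 mm and turns go in units of 5 degrees. I convert before sending: -0.5245 m is -20.98, -0.46 m is -18.4, -8.4 degrees is -1.68.

jog_arm:
  steps:
    - [[0, -2.4, -1.8, 0, -0.4], [0, -4.8, -3.6, 0, -0.8], [0, -7.2, -5.2, 0, -1.2], [0, -9.6, -7, 0, -1.6], [0, -12, -8.8, 0, -1.68], [0, -14.4, -10.6, 0, -1.68], [0, -16.4, -12, 0, -1.68], [0, -18.4, -13.6, 0, -1.68], [0, -20.98, -15.496, 0, -1.68], [0, -20.98, -15.496, 0, -1.68], [0, -20.98, -15.496, 0, -1.68], [0, -20.98, -15.496, 0, -1.68]]
  force: 20

```text
time_s: 1.65
position: [0.5679, 0.0989, 0.2135]
tcp_rot: [[-0.994, 0.106, -0.0], [0.106, 0.994, -0.0], [0.0, -0.0, -1.0]]
contact_force: [0.0, 0.3, 0.3]
finger_gap: 0.0002
grasp_force: 0.0
```

```bash
python3 -c "
from h import *
go(P(ST,[.080,0,.06]),84.13)"
```

```text
pos [0.5679 0.0989 0.2135] heading 83.94 -> shift [0.0011 0.0013 0.1535] turn -0.19 q6 -80.0 t 1.65
```

To row units: 0.1535 m is 6.14, 0.1 m is 4.

jog_arm:
  steps:
    - [[0, 0, 0, 2, 0], [0, 0, 0, 4, 0], [0, 0, 0, 6.14, 0], [0, 0, 0, 6.14, 0]]

```text
time_s: 2.15
position: [0.5638, 0.1011, 0.0577]
tcp_rot: [[-0.995, 0.102, -0.007], [0.102, 0.995, -0.0], [0.007, -0.001, -1.0]]
contact_force: [-0.8, 0.5, 0.9]
finger_gap: 0.0005
grasp_force: 0.0
```

jog_arm:
  steps:
    - [[0, 0.32, 0, 0, 0], [0, 0.64, 0, 0, 0], [0, 0.88, 0, 0, 0], [0, 1.12, 0, 0, 0], [0, 1.36, 0, 0, 0], [0, 1.6, 0, 0, 0], [0, 1.76, 0, 0, 0], [0, 1.76, 0, 0, 0], [0, 1.76, 0, 0, 0]]

```text
time_s: 3.28
position: [0.5264, 0.1053, 0.0629]
tcp_rot: [[-0.995, 0.103, 0.008], [0.103, 0.995, 0.001], [-0.008, 0.001, -1.0]]
contact_force: [9.8, -0.4, 7.1]
finger_gap: 0.0006
grasp_force: 4.8
```

Run:
```python
from h import *
import cv2
s=cv2.resize(arm.get_image("scene")[190:300,200:320],None,fx=5,fy=5,interpolation=cv2.INTER_CUBIC); cv2.imwrite("pics/r1.png",s)
go(P(ST,[.03,0,.06]),84.13)
```

```text
pos [0.5263 0.1053 0.0629] heading 84.09 -> shift [ 0.0092 -0.0008  0.0028] turn -0.04 q6 -79.1 t 3.325
```

View pics/r1.png

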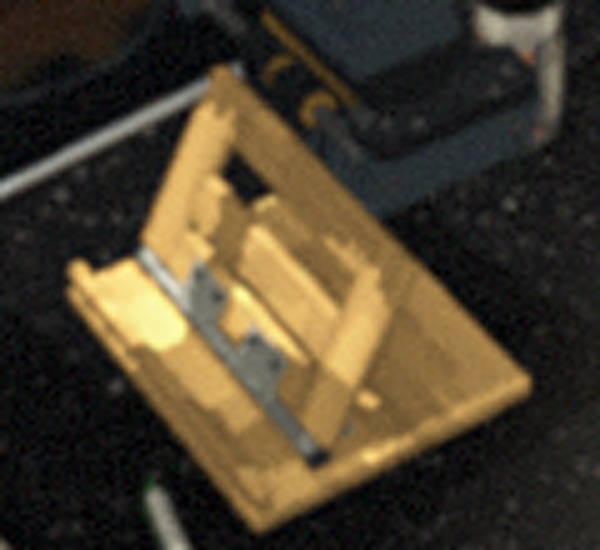

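The rest has risen, and its near corner is now at about (277,247) in the scene image. I'll convert the corners to an angle.

Run:
```python
from h import *
for d in (50,55,60,65,70):
    th=np.radians(d); f=lambda y,n:(proj("scene",P(ST,rest(th,.1,y,n)))-[200,190])*5
    print(d,f(.08,.0045).round(),f(.08,-.0045).round(),f(-.08,.0045).round(),f(-.08,-.0045).round(), "back corner x", round(rest(th,.1,0,-.0045)[0],4))
```

```text
50 [239.  63.] [254.  68.] [433. 266.] [448. 269.] back corner x 0.0347
55 [224.  60.] [239.  63.] [418. 264.] [434. 266.] back corner x 0.028
60 [208.  59.] [224.  60.] [402. 263.] [419. 264.] back corner x 0.0209
65 [191.  59.] [208.  59.] [385. 265.] [402. 263.] back corner x 0.0133
70 [174.  60.] [192.  59.] [367. 267.] [385. 264.] back corner x 0.0054
```

jog_arm:
  steps:
    - [[0, 0.16, 0, 0, 0], [0, 0.26, 0, 0, 0], [0, 0.26, 0, 0, 0], [0, 0.26, 0, 0, 0]]

```text
time_s: 3.82
position: [0.5188, 0.106, 0.0625]
tcp_rot: [[-0.995, 0.103, 0.006], [0.103, 0.995, 0.0], [-0.005, 0.001, -1.0]]
contact_force: [6.0, -0.6, 3.9]
finger_gap: 0.0007
grasp_force: 3.1
```

```bash
python3 -c "
from h import *
go(P(ST,[.03,0,.06]),84.13)"
```

```text
pos [0.5188 0.106  0.0625] heading 84.08 -> shift [ 0.0016 -0.0007  0.0024] turn -0.05 q6 -79.0 t 3.825
```

jog_arm:
  steps:
    - [[0, -0.8, 0, 0, 0], [0, -2, 0, 0, 0], [0, -2, 0, -1.6, 0], [0, -2, 0, -4, 0], [0, -2, 0, -5.6, 0], [0, -2, 0, -5.6, 0]]

```text
time_s: 4.58
position: [0.568, 0.1009, 0.2049]
tcp_rot: [[-0.995, 0.103, 0.008], [0.103, 0.995, 0.001], [-0.007, 0.001, -1.0]]
contact_force: [0.3, -0.5, -0.0]
finger_gap: 0.0006
grasp_force: 0.0
```

Run:
```python
from h import *
import cv2
a=arm.get_image("scene");b=arm.get_image("top")
c=lambda m,x,y:cv2.resize(m[y:y+120,x:x+120],None,fx=5,fy=5,interpolation=cv2.INTER_CUBIC)
v=np.hstack([c(a,200,190)[:,:400] if 0 else cv2.resize(a[190:300,200:310],(400,400),interpolation=cv2.INTER_CUBIC),cv2.resize(b[225:335,197:307],(400,400),interpolation=cv2.INTER_CUBIC)])
cv2.imwrite("pics/r2.png",v); cv2.imwrite("pics/r2s.png",a); cv2.imwrite("pics/r2t.png",b)
k=400/110
for d in (55,60,65,70):
    th=np.radians(d); f=lambda y,n:((proj("scene",P(ST,rest(th,.1,y,n)))-[200,190]+.5)*k).round(); g=lambda y,n:((proj("top",P(ST,rest(th,.1,y,n)))-[197,225]+.5)*k+[400,0]).round()
    print(d,[f(y,n) for y in(.08,-.08) for n in(.0045,-.0045)],[g(y,n) for y in(.08,-.08) for n in(.0045,-.0045)])
```

```text
55 [array([165.,  46.]), array([176.,  48.]), array([306., 194.]), array([317., 195.])] [array([412., 119.]), array([417., 104.]), array([762., 158.]), array([765., 143.])]
60 [array([153.,  44.]), array([165.,  46.]), array([294., 193.]), array([306., 194.])] [array([407., 134.]), array([412., 118.]), array([760., 174.]), array([763., 157.])]
65 [array([141.,  44.]), array([153.,  44.]), array([282., 194.]), array([294., 193.])] [array([403., 151.]), array([407., 134.]), array([758., 191.]), array([760., 173.])]
70 [array([128.,  45.]), array([141.,  44.]), array([269., 196.]), array([282., 194.])] [array([399., 169.]), array([403., 151.]), array([755., 209.]), array([758., 190.])]
```

View pics/r2.png

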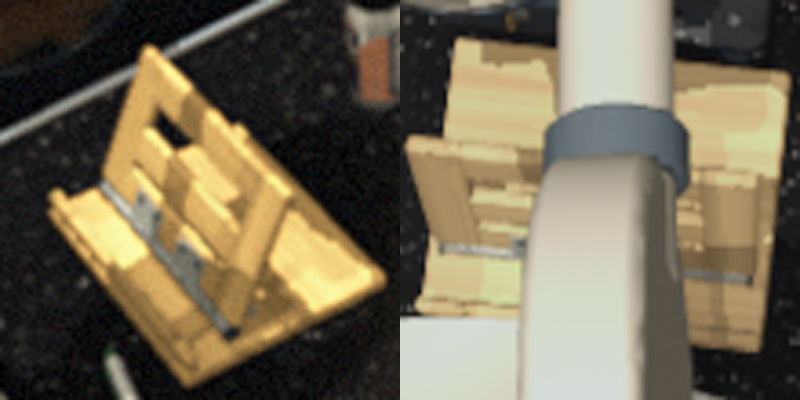

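Both views put the rest at about 63.5–64.5°, and it holds with the arm released. I'll nudge it the last degree.

To row units: 0.14 m is 5.6, 0.05 m is 2.

jog_arm:
  steps:
    - [[0, 0, 0, 2.4, 0], [0, 0, 0, 4.8, 0], [0, 0, 0, 5.6, 0], [0, 1.2, 0, 5.6, 0], [0, 1.84, 0, 5.6, 0], [0, 2, 0, 5.6, 0], [0, 2.06, 0, 5.6, 0], [0, 2.06, 0, 5.6, 0], [0, 2.06, 0, 5.6, 0]]

```text
time_s: 5.8
position: [0.5155, 0.1058, 0.0603]
tcp_rot: [[-0.995, 0.103, 0.0], [0.103, 0.995, 0.0], [-0.0, 0.0, -1.0]]
contact_force: [3.2, -1.3, -2.1]
finger_gap: 0.0008
grasp_force: 1.3
```

```bash
python3 -c "
from h import *
go(P(ST,[.03,0,.06]),84.13)"
```

```text
pos [0.5155 0.1058 0.0603] heading 84.08 -> shift [-0.0016 -0.0002  0.0003] turn -0.05 q6 -79.0 t 5.8
```

jog_arm:
  steps:
    - [[0, -0.8, 0, 0, 0], [0, -2, 0, 0, 0], [0, -2, 0, -1.6, 0], [0, -2, 0, -4, 0], [0, -2, 0, -5.6, 0], [0.04, -2, 0, -6.4, 0]]

```text
time_s: 6.55
position: [0.5654, 0.1009, 0.2228]
tcp_rot: [[-0.995, 0.103, 0.002], [0.103, 0.995, 0.0], [-0.002, 0.001, -1.0]]
contact_force: [-0.1, 0.2, -1.2]
finger_gap: 0.0076
grasp_force: 0.0
```

Run:
```python
from h import *
import cv2
go([.390-.002,-.245,.25],4.3)
```

```text
pos [0.5654 0.1009 0.2228] heading 84.09 -> shift [ 0.1408 -0.3624 -0.0277] turn 79.79 q6 -79.9 t 6.55
```

To row units: -0.067 m is -2.68, -0.06 m is -2.4, 40 degrees is 8.

jog_arm:
  steps:
    - [[0.05, 0.8, -1.2, -2, 2], [0.05, 1.6, -2.4, -2.68, 4], [0.05, 2.2, -4.4, -2.68, 6], [0.05, 2.8, -6.4, -2.68, 8], [0.05, 3.6, -8.4, -2.68, 10], [0.05, 4.4, -10.4, -2.68, 12], [0.05, 5, -12.4, -2.68, 14], [0.05, 5.632, -14.496, -2.68, 15.96], [0.05, 5.632, -14.496, -2.68, 15.96], [0.05, 5.632, -14.496, -2.68, 15.96]]

```text
time_s: 7.8
position: [0.3874, -0.2449, 0.2873]
tcp_rot: [[-0.075, 0.997, -0.0], [0.997, 0.075, 0.001], [0.001, -0.0, -1.0]]
contact_force: [-0.0, 0.4, 0.1]
finger_gap: 0.0497
grasp_force: 0.0
```

Run:
```python
from h import *
import cv2
go([.390-.001,-.245,.108],4.3)
a=arm.get_image("scene");b=arm.get_image("top")
v=np.hstack([cv2.resize(m[y:y+110,x:x+110],(400,400),interpolation=cv2.INTER_CUBIC) for m,x,y in((a,200,190),(b,197,225))])
cv2.imwrite("pics/r3.png",v)
```

```text
pos [ 0.3874 -0.2449  0.2873] heading 4.3 -> shift [-0.0004  0.0016  0.1793] turn 0.0 q6 -44.1 t 7.8
```

View pics/r3.png

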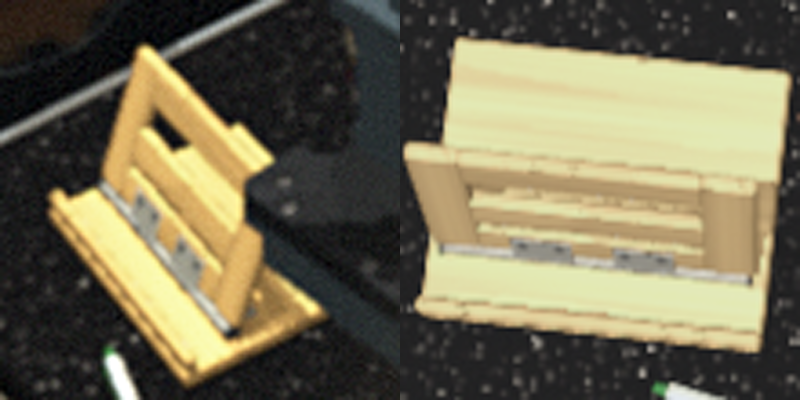

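The rest looks to be at roughly 66°. I'll refine that by averaging along the projected edge lines in the top crop.

Run:
```python
from h import *
import cv2
v=cv2.imread("pics/r3.png").astype(np.float32); k=400/110
sh=v; ys=np.linspace(-.072,.072,80)
for n in(-.0045,.0045):
  o=[]
  for d in np.arange(60,72,.5):
    th=np.radians(d); X=np.array([P(ST,rest(th,.1,y,n)) for y in ys])
    g=((proj("top",X)-[197,225]+.5)*k-.5+[400,0]).astype(np.float32)
    o.append(cv2.remap(v,g[:,0],g[:,1],cv2.INTER_LINEAR).mean((0,1))[:].round().astype(int)[:].tolist())
  print(n,[(d,c[0],c[2]) for d,c in zip(np.arange(60,72,.5),o)])
# control: base back edge, lip outer top edge
for nm,f in(("back",lambda s,y:[.07+s,y,.014]),("lipouter",lambda s,y:[-.068+s,y,.026])):
  o=[]
  for s in np.arange(-.008,.0081,.001):
    X=np.array([P(ST,f(s,y)) for y in ys]); g=((proj("top",X)-[197,225]+.5)*k-.5+[400,0]).astype(np.float32)
    o.append((round(s*1e3),int(cv2.remap(v,g[:,0],g[:,1],cv2.INTER_LINEAR).mean())))
  print(nm,o)
```

```text
-0.0045 [(np.float64(60.0), 161, 217), (np.float64(60.5), 161, 217), (np.float64(61.0), 163, 216), (np.float64(61.5), 163, 216), (np.float64(62.0), 164, 216), (np.float64(62.5), 164, 215), (np.float64(63.0), 163, 215), (np.float64(63.5), 163, 215), (np.float64(64.0), 163, 215), (np.float64(64.5), 163, 216), (np.float64(65.0), 164, 216), (np.float64(65.5), 163, 214), (np.float64(66.0), 158, 210), (np.float64(66.5), 151, 206), (np.float64(67.0), 143, 205), (np.float64(67.5), 139, 208), (np.float64(68.0), 143, 214), (np.float64(68.5), 153, 221), (np.float64(69.0), 160, 225), (np.float64(69.5), 165, 226), (np.float64(70.0), 166, 226), (np.float64(70.5), 165, 225), (np.float64(71.0), 158, 221), (np.float64(71.5), 146, 213)]
0.0045 [(np.float64(60.0), 164, 215), (np.float64(60.5), 162, 212), (np.float64(61.0), 156, 209), (np.float64(61.5), 148, 206), (np.float64(62.0), 141, 206), (np.float64(62.5), 140, 209), (np.float64(63.0), 146, 216), (np.float64(63.5), 155, 223), (np.float64(64.0), 162, 226), (np.float64(64.5), 165, 226), (np.float64(65.0), 166, 226), (np.float64(65.5), 164, 224), (np.float64(66.0), 155, 219), (np.float64(66.5), 141, 210), (np.float64(67.0), 126, 198), (np.float64(67.5), 114, 187), (np.float64(68.0), 109, 181), (np.float64(68.5), 109, 180), (np.float64(69.0), 109, 180), (np.float64(69.5), 108, 178), (np.float64(70.0), 107, 176), (np.float64(70.5), 107, 176), (np.float64(71.0), 110, 180), (np.float64(71.5), 115, 185)]
back [(-8, 211), (-7, 211), (-6, 211), (-5, 211), (-4, 211), (-3, 209), (-2, 199), (-1, 174), (0, 130), (1, 76), (2, 40), (3, 34), (4, 38), (5, 40), (6, 41), (7, 42), (8, 41)]
lipouter [(-8, 42), (-7, 44), (-6, 45), (-5, 44), (-4, 38), (-3, 39), (-2, 69), (-1, 117), (0, 153), (1, 174), (2, 188), (3, 197), (4, 201), (5, 199), (6, 190), (7, 174), (8, 169)]
```

The rest is at 65.6–66.5°, which is good. Now the notebook.

To row units: 0.179 m is 7.16, 0.15 m is 6.

jog_arm:
  steps:
    - [[0.05, 0, 0.04, 2, 0], [0.05, 0, 0.04, 4, 0], [0.05, 0, 0.04, 6, 0], [0.05, 0, 0.04, 7.16, 0], [0.05, 0, 0.04, 7.16, 0], [0.0, 0, 0.04, 7.16, 0], [0, 0, 0.04, 7.16, 0], [0, 0, 0.04, 7.16, 0], [0, 0, 0.04, 7.16, 0], [0, 0, 0.04, 7.16, 0]]
  force: 25

```text
time_s: 9.15
position: [0.3887, -0.2452, 0.1087]
tcp_rot: [[-0.075, 0.997, 0.0], [0.997, 0.075, -0.0], [-0.0, 0.0, -1.0]]
contact_force: [0.0, 0.2, 7.3]
finger_gap: 0.0093
grasp_force: 25.0
```

jog_arm:
  steps:
    - [[0, 0, 0, -0.4, 0], [0, 0, 0, -1.2, 0], [0, 0, 0, -2.8, 0], [0, 0, 0, -4.8, 0], [0, 0, 0, -7.2, 0], [0, 0, 0, -7.2, 0]]

```text
time_s: 9.9
position: [0.39, -0.2463, 0.293]
tcp_rot: [[-0.075, 0.997, 0.006], [0.997, 0.075, -0.005], [-0.005, 0.006, -1.0]]
contact_force: [-1.1, -0.2, -1.7]
finger_gap: 0.0096
grasp_force: 25.0
```

Run:
```python
from h import *
import cv2
go(P(ST,[-.048,0,.287]),-5.87)
a=arm.get_image("scene");b=arm.get_image("top")
cv2.imwrite("pics/g1.png",np.hstack([cv2.resize(a[200:440,240:440],(400,480)),cv2.resize(b[200:400,380:580],(400,400))[:, :] if 0 else cv2.resize(b[180:420,380:580],(400,480))]))
```

```text
pos [ 0.39   -0.2463  0.293 ] heading 4.29 -> shift [0.355  0.0763 0.0045] turn 10.16 q6 -44.0 t 9.9
```

View pics/g1.png

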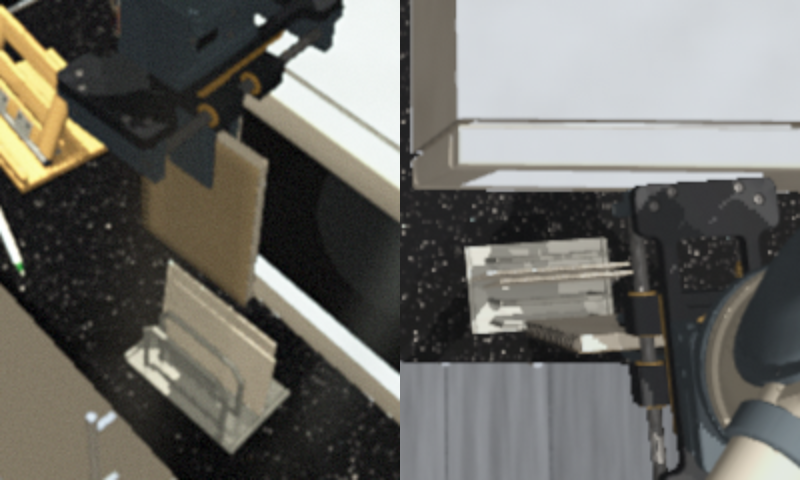

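The notebook is held squarely and clear of the rack. I'll move it over the trough.

jog_arm:
  steps:
    - [[0, 1.2, 0.24, 0, 0.2], [0, 3.2, 0.68, 0, 0.4], [0, 5.2, 1.12, 0, 0.8], [0, 7.2, 1.56, 0, 1.2], [0, 9.2, 2, 0, 1.6], [0, 11.2, 2.4, 0, 2.032], [0, 12.8, 2.76, 0, 2.032], [0, 13.8, 3, 0, 2.032], [0, 14.2, 3.04, 0, 2.032], [0, 14.2, 3.04, 0, 2.032], [0, 14.2, 3.04, 0, 2.032]]

```text
time_s: 11.38
position: [0.4376, 0.1137, 0.2881]
tcp_rot: [[0.103, 0.995, -0.001], [0.995, -0.103, -0.0], [-0.0, -0.001, -1.0]]
contact_force: [-1.0, -0.1, 0.2]
finger_gap: 0.0094
grasp_force: 25.0
```

Run:
```python
from h import *
import cv2
go(P(ST,[-.0485,0,.150]),-5.87)
a=arm.get_image("scene");b=arm.get_image("top")
# foot of notebook seen in scene: predicted pixels if hand geometry right
s=arm.state();R=np.array(s["tcp_rot"]);p=np.array(s["position"])
F=[p+R@[w,t,.1037] for w in(-.0515,.0515) for t in(-.005,.005)]
U=proj("scene",np.array(F)); print(((U-[190,150])*4).round().tolist())
cv2.imwrite("pics/g2.png",cv2.resize(a[150:290,190:340],(600,560),interpolation=cv2.INTER_CUBIC)); cv2.imwrite("pics/g2t.png",b)
```

```text
pos [0.4376 0.1137 0.2881] heading -5.92 -> shift [-0.      0.0016  0.1381] turn -0.05 q6 12.9 t 11.375
[[200.0, 277.0], [218.0, 269.0], [100.0, 167.0], [118.0, 160.0]]
```

View pics/g2.png

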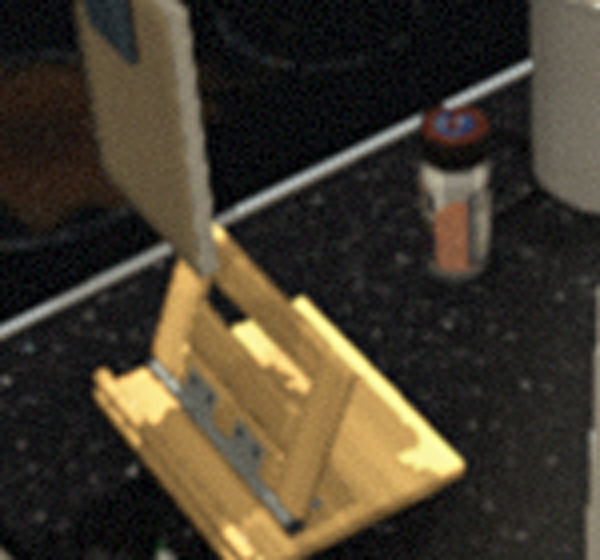

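The notebook's foot corners appear at (200,277) and (216,270), exactly as predicted. Lowering now.

To row units: 0.168 m is 6.72, 0.16 m is 6.4.

jog_arm:
  steps:
    - [[0, 0, 0.064, 2, 0], [0, 0, 0.064, 4, 0], [0, 0, 0.064, 5.6, 0], [0, 0, 0.064, 6.4, 0], [0, 0, 0.064, 6.72, 0], [0, 0, 0.064, 6.72, 0]]

```text
time_s: 12.22
position: [0.4396, 0.1141, 0.1206]
tcp_rot: [[0.103, 0.995, -0.0], [0.995, -0.103, -0.0], [-0.0, -0.0, -1.0]]
contact_force: [0.0, 0.4, -0.3]
finger_gap: 0.009
grasp_force: 25.0
```

jog_arm:
  steps:
    - [[0, 0, 0, 0.04, 0], [0, 0, 0, 0.08, 0], [0, 0, 0, 0.08, 0]]

```text
time_s: 12.6
position: [0.4396, 0.1145, 0.1187]
tcp_rot: [[0.102, 0.995, 0.001], [0.995, -0.102, 0.0], [0.0, 0.001, -1.0]]
contact_force: [0.7, 0.8, -0.5]
finger_gap: 0.0093
grasp_force: 25.0
```

```bash
python3 -c "
from h import *
go(P(ST,[-.0485,0,.118]),-5.87)"
```

```text
pos [0.4396 0.1145 0.1187] heading -5.87 -> shift [-0.001  -0.0004  0.0007] turn 0.0 q6 12.9 t 12.6
```

To row units: 0.0012 m is 0.048, -0.001 m is -0.04.

jog_arm:
  steps:
    - [[0, -0.04, 0, 0.048, 0], [0, -0.04, 0, 0.048, 0], [0, -0.04, 0, 0.048, 0]]

```text
time_s: 12.98
position: [0.4397, 0.1136, 0.1177]
tcp_rot: [[0.102, 0.995, 0.001], [0.995, -0.102, 0.0], [0.001, 0.001, -1.0]]
contact_force: [-1.8, 2.5, 9.6]
finger_gap: 0.0091
grasp_force: 25.0
```

jog_arm:
  steps:
    - [[0.014, 0, 0, 0, 0], [0.018, 0, 0, 0, 0], [0.022, 0, 0, -0.12, 0], [0.026, 0, 0, -0.24, 0], [0.03, 0, 0, -0.4, 0], [0.03, 0, 0, -0.48, 0], [0.03, 0, 0, -0.48, 0]]

```text
time_s: 13.85
position: [0.4394, 0.1134, 0.1294]
tcp_rot: [[0.102, 0.995, 0.0], [0.995, -0.102, 0.0], [0.0, 0.0, -1.0]]
contact_force: [-0.0, 0.3, 0.4]
finger_gap: 0.0299
grasp_force: 0.0
```

To row units: 0.04 m is 1.6, 0.036 m is 1.44.

jog_arm:
  steps:
    - [[0.03, 0, 0.16, 0, 0], [0.03, 0, 0.32, 0, 0], [0.03, 0, 0.48, 0, 0], [0.03, 0, 0.64, 0, 0], [0.03, 0, 0.8, 0, 0], [0.03, 0, 0.96, 0, 0], [0.03, 0, 1.12, 0, 0], [0.03, 0, 1.28, 0, 0], [0.03, 0, 1.44, 0, 0], [0.03, 0, 1.6, 0, 0]]

```text
time_s: 15.1
position: [0.4794, 0.1093, 0.1292]
tcp_rot: [[0.102, 0.995, 0.0], [0.995, -0.102, -0.0], [0.0, 0.0, -1.0]]
contact_force: [0.4, -0.3, 0.3]
finger_gap: 0.0301
grasp_force: 0.1
```

jog_arm:
  steps:
    - [[0.03, 0, 0.12, 0, 0], [0.03, 0, 0.24, 0, 0], [0.03, 0, 0.36, 0, 0], [0.03, 0, 0.48, 0, 0], [0.03, 0, 0.6, 0, 0], [0.03, 0, 0.72, 0, 0], [0.03, 0, 0.72, 0, 0], [0.03, 0, 0.72, 0, 0]]

```text
time_s: 16.1
position: [0.4969, 0.1075, 0.1292]
tcp_rot: [[0.102, 0.995, -0.0], [0.995, -0.102, -0.0], [-0.0, -0.0, -1.0]]
contact_force: [-0.0, 0.0, 0.1]
finger_gap: 0.0297
grasp_force: 0.0
```

Run:
```python
from h import *
import cv2
a=arm.get_image("scene");b=arm.get_image("top")
cv2.imwrite("pics/l1.png",np.hstack([cv2.resize(m[y:y+140,x:x+140],(400,400),interpolation=cv2.INTER_CUBIC) for m,x,y in((a,190,150),(b,185,205))]))
```

```text
(no output)
```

View pics/l1.png

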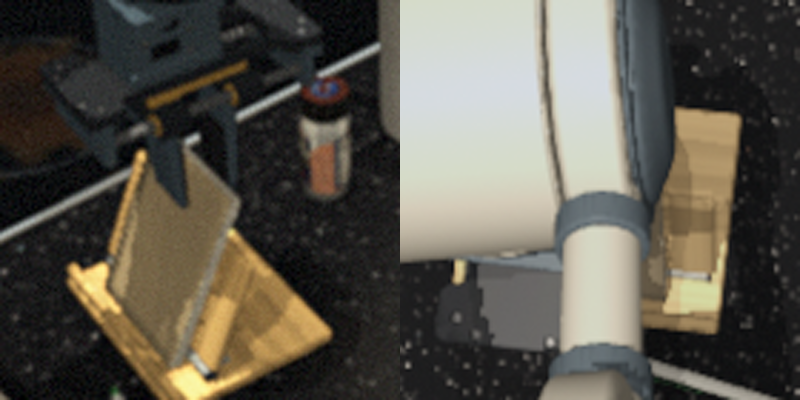

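The notebook leans on the rest with the fingers off it. I'll lift straight up and back off.

The rows are not in the units I measure in: shifts go in units of 25 mm and turns go in units of 5 degrees. I convert before sending: -0.28 m is -11.2, -0.24 m is -9.6.

jog_arm:
  steps:
    - [[0.03, 0, 0, -0.4, 0], [0.03, 0, 0, -1.2, 0], [0.03, 0, 0, -3.2, 0], [0.03, 0, 0, -5.2, 0], [0.03, -2.4, 0, -5.2, 0], [0.03, -4.8, 0, -5.2, 0], [0.03, -7.2, 0, -5.2, 0], [0.03, -9.6, 0, -5.2, 0], [0.03, -11.2, 0, -5.2, 0], [0.03, -11.2, 0, -5.2, 0]]

```text
time_s: 17.45
position: [0.468, -0.1734, 0.2598]
tcp_rot: [[0.106, 0.994, 0.001], [0.994, -0.106, -0.001], [-0.001, 0.001, -1.0]]
contact_force: [1.0, -0.4, -0.2]
finger_gap: 0.0298
grasp_force: 0.0
```

Run:
```python
from h import *
import cv2
a=arm.get_image("scene");b=arm.get_image("top")
cv2.imwrite("pics/fs.png",a);cv2.imwrite("pics/ft.png",b)
cv2.imwrite("pics/f.png",np.hstack([cv2.resize(m[y:y+110,x:x+110],(400,400),interpolation=cv2.INTER_CUBIC) for m,x,y in((a,200,190),(b,197,225))]))
k=400/110
for d in (60,65,68):
  th=np.radians(d)
  print(d,[((proj("top",P(ST,rest(th,.1,y,n)))-[197,225]+.5)*k+[400,0]).round().tolist() for y in(.08,-.08) for n in(.0045,-.0045)],"nb top back corners",[[((proj(c,P(ST,rest(th,.138,y,n)))-o+.5)*k+q).round().tolist() for y in(.0515,-.0515) for n in(.0045,.0145)] for c,o,q in(("scene",[200,190],[0,0]),("top",[197,225],[400,0]))])
g=cv2.cvtColor(b,cv2.COLOR_BGR2GRAY).astype(np.float32); ys=np.r_[np.linspace(-.076,-.058,30),np.linspace(.058,.076,30)]
old=cv2.imread("pics/r3.png").astype(np.float32).mean(2)
for d in np.arange(63,70,.5):
  X=np.array([P(ST,rest(np.radians(d),.1,y,.0045)) for y in ys]);u=proj("top",X).astype(np.float32);w=((u-[197,225]+.5)*k-.5+[400,0]).astype(np.float32)
  print(d,int(cv2.remap(g,u[:,0],u[:,1],1).mean()),"before",int(cv2.remap(old,w[:,0],w[:,1],1).mean()))
```

```text
60 [[407.0, 134.0], [412.0, 118.0], [760.0, 174.0], [763.0, 157.0]] nb top back corners [[[199.0, 14.0], [186.0, 12.0], [293.0, 108.0], [279.0, 107.0]], [[461.0, 92.0], [456.0, 111.0], [696.0, 118.0], [693.0, 137.0]]]
65 [[403.0, 151.0], [407.0, 134.0], [758.0, 191.0], [760.0, 173.0]] nb top back corners [[[183.0, 14.0], [168.0, 13.0], [276.0, 108.0], [261.0, 108.0]], [[455.0, 116.0], [450.0, 136.0], [692.0, 142.0], [689.0, 162.0]]]
68 [[401.0, 162.0], [405.0, 144.0], [756.0, 202.0], [759.0, 183.0]] nb top back corners [[[172.0, 14.0], [158.0, 15.0], [265.0, 109.0], [250.0, 110.0]], [[452.0, 131.0], [447.0, 151.0], [690.0, 157.0], [687.0, 178.0]]]
63.0 176 before 189
63.5 184 before 199
64.0 187 before 203
64.5 188 before 204
65.0 188 before 205
65.5 186 before 203
66.0 180 before 195
66.5 170 before 183
67.0 158 before 168
67.5 148 before 156
68.0 143 before 151
68.5 143 before 150
69.0 143 before 151
69.5 143 before 150
```

View pics/f.png

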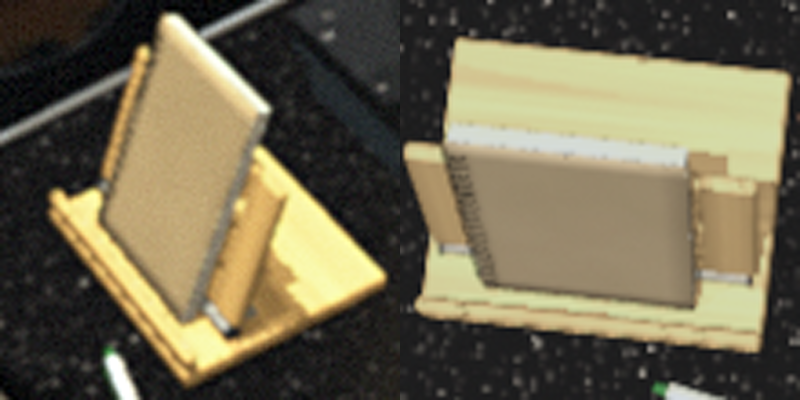

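The final view shows the notebook centred and flush on the rest, cover out, with its foot behind the lip. The edge profile of the rest matches the one taken before placing, so it has not shifted.

```bash
python3 -c "
from workcell import arm
print(arm.finish_job())"
```

```text
the job is handed in; nothing more can be done
None
```

The job is handed in at about 17.5 s: the stand's rest holds at about 66° (measured 65.6–66.5° against the 65° asked), the notebook leans on it centred with its cover out and foot behind the lip, and I did not touch the pen, salt shaker or spice jar.

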